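# Index a decorated mug on the decorating wheel

## Task

The freshly decorated mug on the decorating wheel has to be shown from two sides. By pushing sideways on the wheel's orange spoke with a fingertip, gently turn the wheel until the spoke's tip stands over the middle of the green mark, leave it still there for two seconds while I look, then push the spoke until its tip stands over the middle of the blue mark and leave it there, each time to within a centimetre. Do not grip the spoke, do not touch the mug or the round wheel head it stands on, keep the mug standing in the middle of the wheel, and leave everything else on the table where it is.

Things in the scene. Friction and masses are not known exactly. Their poses are not given: they have to be found in the camera images.
- wheel (a joint): Angle of the decorating wheel about its vertical axis, rad, counter-clockwise seen from above positive; 0 when the spoke points along the index plate's own -x axis. Stops at -2.1 and 2.1. It turns stiffly (about 1 N pushed sideways near the spoke's tip) and stays where it is left, without coasting or springing back.
- index_plate: Fixed round aluminium plate under the wheel, 350 mm across, 10 mm thick, lying on the table. Origin: centre of its underside, on the wheel's axis, at table height. The marks lie on it.
- wheel_axis (a point): Grey round wheel head, 190 mm across, 22 mm thick, its top 62 mm above the table; the mug stands on it. This point: centre of its top, on the wheel's axis. Turns with the wheel.
- spoke_tip (a point): Orange bar sticking out radially from the rim of the wheel head and turning with it: 12 mm wide, 14 mm tall (44 to 58 mm above the table), with about 55 mm of it free, and open space below and on both sides. This point: its outer tip (rounded, a black dot on top), 150 mm from the wheel's axis and 51 mm above the table; its own +x axis points inwards to the axis, z up.
- green_mark: Green round marker, 32 mm across, 6 mm thick, fixed on the index plate (top 16 mm above the table) about 150 mm from the wheel's axis, under the path of the spoke's tip. Origin: centre of its underside. Three such marks lie roughly a quarter turn apart; which colour lies where varies.
- blue_mark: Blue round marker, otherwise like the green one.
- yellow_mark: Yellow round marker, otherwise like the green one; not used in this job.
- mug: White mug with flower decals, 82 mm across, 92 mm tall, standing loose in the middle of the wheel head (from 62 to 154 mm above the table). Origin: centre of its underside. Its handle lies along its own +y, reaching 74 mm from its axis, and points away from the spoke. It rides round with the wheel.
- medium_bottle: Small amber bottle, 40 mm across, 85 mm tall, standing on the index plate on the side away from the marks. Origin: centre of its underside. Leave alone.
- blank_mug: Plain white mug, 82 mm across, 92 mm tall, on the table left of the wheel. Origin: centre of its underside; handle along its +y. Leave alone.
- blue_mug: Blue mug with white flowers, 82 mm across, 92 mm tall, on the table right of the wheel. Origin: centre of its underside; handle along its +y. Leave alone.
- tape_roll: Roll of tan tape lying flat, 92 mm across, 24 mm tall. Origin: centre of its underside. Leave alone.
- phone: Black phone lying flat, 148 by 72 by 9 mm, long along its x. Origin: centre of its underside. Leave alone.
- brush_pot: White pot holding three brushes, 72 mm across, 90 mm tall (156 mm with the brushes). Origin: centre of its underside. Leave alone.
- squeegee: Brown wooden squeegee with a black rubber edge lying flat, about 61 by 94 by 12 mm. Origin: centre of its underside. Leave alone.

How it is judged (in metres and radians):
On the way:
1. the spoke's tip stands still over the green mark for 1.5 s (horizontal distance between spoke_tip and green_mark below 0.012 m and velocity of joint wheel between -0.04 and 0.04 rad/s), for 1.5 s.
At the end, for the whole second after the job is handed in: The spoke's tip rests within 12 mm (horizontally) of the blue mark's centre, wheel at rest (under 0.03 rad/s); the mug stands upright (within 0.15 rad) on the wheel head within 20 mm of its centre; every other loose thing is within 25 mm of where it started (horizontal distance between spoke_tip and blue_mark below 0.012 m and velocity of joint wheel between -0.03 and 0.03 rad/s and horizontal distance between mug and wheel_axis below 0.02 m and height (world z) of mug between 0.055 and 0.074 m and angle between mug's own z axis and vertical below 0.15 rad and distance of each of medium_bottle, blank_mug, blue_mug, tape_roll, phone, brush_pot, squeegee from where it was at the start of the episode below 0.025 m); the robot touches nothing.
It fails at once if the robot touches the mug (contact force between any of the fingers, the arm and mug above 0.5 N).
It fails at once if the robot pushes on the wheel head instead of the spoke (contact force between any of the fingers, the arm and wheel_c0 above 1.5 N).
It fails at once if the spoke is gripped or pressed hard (over 15 N) (contact force between any of the fingers, the arm and wheel_c1 above 15 N or contact force between any of the fingers, the arm and wheel_c2 above 15 N).
It fails at once if the mug is lifted, tipped or slides off the middle of the wheel (not (horizontal distance between mug and wheel_axis below 0.02 m and height (world z) of mug between 0.055 and 0.074 m and angle between mug's own z axis and vertical below 0.3 rad)).
It fails at once if a bystander is moved or lifted (distance of any of medium_bottle, blank_mug, blue_mug, tape_roll, phone, brush_pot, squeegee from where it was at the start of the episode above 0.025 m).
It also fails if it takes over 72 s, if anything falls off the work surface, if the arm or the gripper's body presses on something with over 40 N, if the wrist force passes 120 N, or if a joint passes its speed limit or range.

## Robot

A 6-joint arm with a two-finger parallel gripper is mounted at the origin on the work surface. World frame = base frame: x ahead of the robot, y to its left, z up, the work surface at z = 0. Lengths are in m, angles in degrees, forces in N, time in s.
With the tool pointing down it reaches from about 0.375 to 0.9 m from the base axis. Payload 3.1 kg.
Tool frame: the origin (TCP) lies on the centre line of the jaws, within the pads' length; the fingertips stand 25 mm ahead of it and the grasp point (between the pads) lies 6 mm ahead of it; y points along the fingers, x is the direction in which the jaws open and shut, and the axes are right-handed (so a half turn about y gives the same grasp; the last joint's range is limited). The gripper opens to 87 mm and grips with 3 to 60 N. Pads are 19 mm wide; open, the fingers measure 117 mm over their backs; the gripper's body (75 mm by 190 mm) begins 51 mm behind the grasp point.
Start: joints at [63.742, 30.224, 82.088, -0, 67.689, -10.227], TCP at [0.173, 0.601, 0.248] pointing down, gripper open.
Joint ranges: [-176.69, 176.69], [-43.24, 126.21], [12.49, 139.97], [-82, 262], [0, 151.66], [-163.58, 163.58]. Speed limits (degrees/s): [159.86, 159.86, 180, 180, 180, 180].

## Interface

Orientations are given as a 3x3 rotation matrix whose columns are the frame's x, y, z axes.
In Python, from rig import * gives the robot as it stands.
- The arm moves only by the tool play_rows, never from a script. Its argument "commands" is a list of rows, each a list of 2 entries, a list of its own where there are three numbers: the shift along the world's x, y, z in m, then the turn, a rotation vector about the world's x, y, z in rad. A call has 1 to 10 rows; each row is the pose to reach, as a shift and turn from the pose commanded when the call began; what a row does not reach only later rows make up. A row lasts 1/8 s, in which the tool goes at most 62.5 mm and 10.7 degrees, less where a joint would pass 70% of its speed; a pose out of reach is approached as far as the arm can. A call with a gripper value outside its range is refused whole. "gripper" is the finger opening in m, from 0 to 0.087, set as the call begins (left out, the last holds). The fingers move at their own pace and stop on an object; the grip force is fixed at half the most. Time passes only in rows, so rows that repeat a pose let the fingers close. It gives the time, the measured TCP pose, the force and the opening at its end, in the units of the state.
- read_state(): the state, without advancing time (a new reading comes with each control period).
- capture(name): name is "side" or "top"; returns a dict with "frame" (420x560x3 uint8, red, green, blue), "depth" (420x560 float32, m along the optical axis (not along the pixel's ray), 0 where there is no reading), "mtx" (3x3 intrinsics, pixels), "dist_coeffs" ([k1, k2, p1, p2, k3] as OpenCV has them; the pictures are not rectified), "cam_to_world" (4x4, takes a point from camera to world coordinates). Camera axes: x right, y down, z forward; pixel columns grow to the right and rows downward; lengths in m; the calibration is good to about 2 mm. A picture is of the moment at which its call begins.
- hand_in(): hands the job in, once; it reports no verdict.
The state is a dict: "time_s": time; "joint_positions": joint angles; "qvel": joint speeds; "tau": joint torques, N m; "position": TCP position; "tcp_rot": TCP orientation; "force": force on the tool from outside, world axes, zero at the start; "moment": the same for the moment, N m; "opening": opening from 0.0 (shut) to 1.0 (fully open).
Only numpy, scipy, OpenCV 4.12 (cv2) and the standard library are available. Lean on these libraries where they do the work, as an engineer would, in place of code of your own. Each camera call takes 0.05 s, during which the arm holds its last target. There are 200 camera calls.

## Working session

There is one attempt and no reset: what is moved stays moved. The work goes in short steps, Python scripts to look and compute and a tool call to move; the robot and the scene stay as the last step left them, time stands still between calls to the robot, and variables do not carry over. Pictures are saved under pics/ and viewed, about 8 in all and at most 12, crops included, and the job is handed in when it is done.

Besides the shell and the picture viewer there is one more tool, called after "Request:" as name(argument=value, ...), one argument or row to a line, values as JSON. play_rows: Moves the arm, as the interface text tells. Its arguments: {"type":"object","properties":{"commands":{"type":"array"},"gripper":{"type":"number"}},"required":["commands"]}

```bash
mkdir -p pics; ls; python3 - <<'E'
from rig import *
import cv2,numpy as np
s=read_state();print(s['time_s'],s['position'],np.round(s['tcp_rot'],3).tolist(),s['opening'])
for n in('top','side'):
    c=capture(n);cv2.imwrite(f'pics/{n}0.png',c['frame'][:,:,::-1]);np.savez(f'{n}0.npz',**c)
    print(n,c['mtx'].tolist(),c['dist_coeffs'],np.round(c['cam_to_world'],3).tolist())
E
```

```text
pics
0.0 [0.17223768 0.60007636 0.24655961] [[0.276, -0.001, -0.961], [0.961, -0.002, 0.276], [-0.002, -1.0, 0.0]] 0.9994017775685126
top [[396.54818026261046, 0.0, 281.72050940886743], [0.0, 396.54818026261046, 210.6392627629793], [0.0, 0.0, 1.0]] [-0.06952073  0.          0.          0.          0.        ] [[0.01, -0.987, 0.162, 0.42], [-1.0, -0.008, 0.015, 0.018], [-0.014, -0.162, -0.987, 0.983], [0.0, 0.0, 0.0, 1.0]]
side [[532.6871734605577, 0.0, 280.9974890830903], [0.0, 532.6871734605577, 214.22814065812491], [0.0, 0.0, 1.0]] [0.00240975 0.         0.         0.         0.        ] [[-0.885, -0.357, 0.299, 0.224], [-0.466, 0.668, -0.58, 0.714], [0.007, -0.653, -0.758, 0.963], [0.0, 0.0, 0.0, 1.0]]
```

View pictures.

View pics/top0.png

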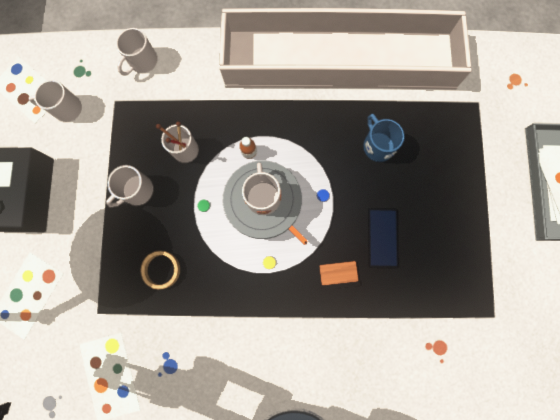

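View pics/side0.png

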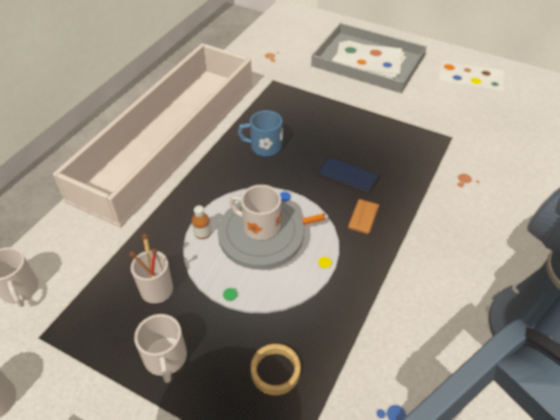

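```bash
cat > h.py <<'E'
import cv2,numpy as np
def ray(c,px,z):
    p=cv2.undistortPoints(np.array([[px]],float),c['mtx'],c['dist_coeffs'])[0,0]
    T=c['cam_to_world'];d=T[:3,:3]@[p[0],p[1],1];o=T[:3,3]
    return o+d*(z-o[2])/d[2]
def pt(c,px):
    u,v=map(int,np.round(px));D=c['depth'][v-1:v+2,u-1:u+2];z=np.median(D[D>0]) if (D>0).any() else np.nan
    p=cv2.undistortPoints(np.array([[px]],float),c['mtx'],c['dist_coeffs'])[0,0]
    T=c['cam_to_world'];return T[:3,:3]@[p[0]*z,p[1]*z,z]+T[:3,3]
def blob(c,lo,hi,box):
    h=cv2.cvtColor(c['frame'],cv2.COLOR_RGB2HSV);m=cv2.inRange(h,lo,hi)
    k=np.zeros_like(m);x0,y0,x1,y1=box;k[y0:y1,x0:x1]=m[y0:y1,x0:x1]
    n,l,st,ce=cv2.connectedComponentsWithStats(k)
    i=1+np.argmax(st[1:,4]);return ce[i],st[i],l==i
COL={'green':((45,120,60),(85,255,255)),'blue':((105,150,80),(130,255,255)),'yellow':((24,150,120),(33,255,255))}
BOX={'top':{'green':(190,190,220,220),'blue':(310,183,336,210),'yellow':(255,250,285,276)},'side':{'green':(215,280,245,308),'blue':(270,185,300,210),'yellow':(312,250,340,275)}}
E
python3 - <<'E'
from h import *
for n in('top','side'):
    c=dict(np.load(f'{n}0.npz'))
    for k in COL:
        ce,st,_=blob(c,*COL[k],BOX[n][k]);print(n,k,ce.round(1),st[2:],ray(c,ce,.016).round(4),pt(c,ce).round(4))
    box=(285,222,312,248) if n=='top' else (295,208,332,230)
    ce,st,m=blob(c,(3,150,120),(18,255,255),box);ys,xs=np.nonzero(m);print('spoke',ce,st,ray(c,ce,.058).round(4),pt(c,ce).round(4))
    r=np.array([ray(c,(x,y),.058)[:2] for x,y in zip(xs,ys)]);print(r[np.argmin(r[:,0])],r[np.argmin(r[:,1])],r[np.argmax(r[:,0])])
    b=(285,222,315,250) if n=='top' else (290,200,340,235)
    cv2.imwrite(f'pics/sp_{n}.png',cv2.resize(c['frame'][b[1]:b[3],b[0]:b[2],::-1],None,fx=10,fy=10,interpolation=cv2.INTER_NEAREST))
# plate: bright pixels
c=dict(np.load('top0.npz'));g=cv2.cvtColor(c['frame'],cv2.COLOR_RGB2HSV)
m=((g[:,:,2]>150)&(g[:,:,1]<60)).astype(np.uint8);k=np.zeros_like(m);k[130:278,188:340]=m[130:278,188:340]
n,l,st,ce=cv2.connectedComponentsWithStats(k);i=1+np.argmax(st[1:,4]);ct=max(cv2.findContours((l==i).astype(np.uint8),0,1)[0],key=len)
h=cv2.convexHull(ct)[:,0].astype(float);w=np.array([ray(c,p,.01)[:2] for p in h])
A=np.c_[2*w,np.ones(len(w))];s=np.linalg.lstsq(A,(w**2).sum(1),rcond=None)[0];print('plate',s[:2],np.sqrt(s[2]+s[:2]@s[:2]))
E
```

```text
top green [203.4 205.3] [10 10 84] [0.5909 0.2287 0.016 ] [0.5911 0.229  0.0148]
top blue [322.9 195. ] [11 11 94] [ 0.6192 -0.0686  0.016 ] [ 0.6194 -0.0686  0.0153]Traceback (most recent call last):
  File "<stdin>", line 5, in <module>
  File "h.py", line 14, in blob
    i=1+np.argmax(st[1:,4]);return ce[i],st[i],l==i
        ~~~~~~~~~^^^^^^^^^^
    return _wrapfunc(a, 'argmax', axis=axis, out=out, **kwds)
    return bound(*args, **kwds)
ValueError: attempt to get argmax of an empty sequence
```

```bash
sed -i "s/'green':((45,120,60)/'green':((45,70,60)/;s/'blue':((105,150,80)/'blue':((105,70,60)/;s/((24,150,120),(33/((20,90,120),(36/" h.py
python3 - <<'E'
from h import *
for n in('top','side'):
    c=dict(np.load(f'{n}0.npz'))
    for k in COL:
        ce,st,_=blob(c,*COL[k],BOX[n][k]);print(n,k,ce.round(1),st[2:],ray(c,ce,.016).round(4),pt(c,ce).round(4))
    box=(285,222,312,248) if n=='top' else (295,208,332,230)
    ce,st,m=blob(c,(3,120,100),(19,255,255),box);ys,xs=np.nonzero(m);print('spoke',ce,st,ray(c,ce,.058).round(4),pt(c,ce).round(4))
    r=np.array([ray(c,(x,y),.058)[:2] for x,y in zip(xs,ys)]);print(r[np.argmin(r[:,0])],r[np.argmin(r[:,1])],r[np.argmax(r[:,0])])
    b=(285,222,315,250) if n=='top' else (290,200,340,235)
    cv2.imwrite(f'pics/sp_{n}.png',cv2.resize(c['frame'][b[1]:b[3],b[0]:b[2],::-1],None,fx=10,fy=10,interpolation=cv2.INTER_NEAREST))
c=dict(np.load('top0.npz'));g=cv2.cvtColor(c['frame'],cv2.COLOR_RGB2HSV)
m=((g[:,:,2]>150)&(g[:,:,1]<60)).astype(np.uint8);k=np.zeros_like(m);k[130:278,188:340]=m[130:278,188:340]
n,l,st,ce=cv2.connectedComponentsWithStats(k);i=1+np.argmax(st[1:,4]);ct=max(cv2.findContours((l==i).astype(np.uint8),0,1)[0],key=len)
h=cv2.convexHull(ct)[:,0].astype(float);w=np.array([ray(c,p,.01)[:2] for p in h])
A=np.c_[2*w,np.ones(len(w))];s=np.linalg.lstsq(A,(w**2).sum(1),rcond=None)[0];print('plate',s[:2],np.sqrt(s[2]+s[:2]@s[:2]))
E
```

```text
top green [203.2 205.3] [ 12  12 109] [0.591  0.2292 0.016 ] [0.5913 0.2295 0.0148]
top blue [322.6 195. ] [ 12  13 121] [ 0.6193 -0.0679  0.016 ] [ 0.6194 -0.068   0.0153]
top yellow [269.1 262.3] [ 13  13 126] [0.4518 0.0627 0.016 ] [0.4519 0.0628 0.0142]
spoke [297.56880734 234.57798165] [289 226  18  18 109] [ 0.5156 -0.0049  0.058 ] [ 0.5156 -0.0049  0.0578]
[ 0.49596678 -0.0176653 ] [ 0.50069906 -0.02465924] [0.53571365 0.00824115]
side green [229.8 293.9] [ 14  11 125] [0.5906 0.2318 0.016 ] [0.5908 0.2317 0.0157]
side blue [284.9 196. ] [11 10 74] [ 0.6174 -0.0677  0.016 ] [ 0.6175 -0.068   0.0156]
side yellow [324.3 261.8] [ 14  13 138] [0.4514 0.0649 0.016 ] [0.451  0.0659 0.0175]
spoke [312.89928058 218.86330935] [302 214  22  11 139] [ 0.5129 -0.001   0.058 ] [ 0.5131 -0.0013  0.0575]
[ 0.49291821 -0.01120778] [ 0.50108488 -0.02351823] [0.53548481 0.00823559]
plate [0.60119428 0.08077661] 0.1741261310233106
```

View pics/sp_top.png

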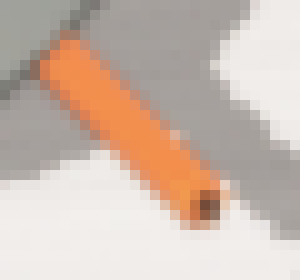

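View pics/sp_side.png

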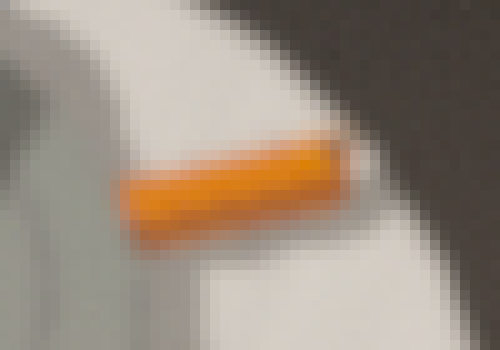

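The top view puts green at px (203,205), blue at (323,195), yellow at (269,262) and the spoke's dot at about (306,242). That gives an axis at (0.601, 0.081), with the spoke at 225.6°, green at 93.8° and blue at 276.7°. The side view agrees to about 3 mm. I'll push clockwise first, with the fingers shut.

Request:
play_rows(
  commands=[
    [[0.027, -0.046, 0], [0, 0, 0.077]],
    [[0.053, -0.093, 0], [0, 0, 0.154]],
    [[0.08, -0.139, 0], [0, 0, 0.231]],
    [[0.106, -0.185, 0], [0, 0, 0.308]],
    [[0.133, -0.232, 0], [0, 0, 0.385]],
    [[0.16, -0.278, 0], [0, 0, 0.462]],
    [[0.186, -0.324, 0], [0, 0, 0.538]],
    [[0.213, -0.37, 0], [0, 0, 0.615]],
    [[0.24, -0.417, 0], [0, 0, 0.692]],
    [[0.266, -0.463, 0], [0, 0, 0.769]],
  ],
  gripper=0,
)

```text
time_s: 1.35
position: [0.4391, 0.136, 0.2474]
tcp_rot: [[-0.472, -0.0, -0.882], [0.882, 0.0, -0.472], [0.0, -1.0, 0.0]]
force: [0.5, 0.4, -0.0]
opening: 0.019
```

Request:
play_rows(
  commands=[
    [[0.027, -0.046, 0], [0, 0, 0.077]],
    [[0.053, -0.093, 0], [0, 0, 0.154]],
    [[0.08, -0.139, 0], [0, 0, 0.231]],
    [[0.107, -0.185, 0], [0, 0, 0.308]],
    [[0.107, -0.185, -0.04], [0, 0, 0.308]],
    [[0.107, -0.185, -0.08], [0, 0, 0.308]],
    [[0.107, -0.185, -0.12], [0, 0, 0.308]],
    [[0.107, -0.185, -0.15], [0, 0, 0.308]],
    [[0.107, -0.185, -0.17], [0, 0, 0.308]],
    [[0.107, -0.185, -0.181], [0, 0, 0.308]],
  ],
)

```text
time_s: 2.6
position: [0.5448, -0.0472, 0.0651]
tcp_rot: [[-0.715, -0.002, -0.699], [0.699, 0.001, -0.715], [0.002, -1.0, 0.001]]
force: [0.2, 0.7, 0.2]
opening: 0.004
```

```bash
python3 - <<'E'
from rig import *
import cv2,numpy as np
s=read_state();R=s['tcp_rot'];print(s['time_s'],s['position'],np.degrees(np.arctan2(R[1][0],R[0][0])),s['joint_positions'],s['force'],s['opening'])
c=capture('side');d=capture('top')
a=cv2.resize(c['frame'][130:310,180:380],None,fx=2,fy=2);b=cv2.resize(d['frame'][110:290,180:380],None,fx=2,fy=2)
cv2.imwrite('pics/a1.png',np.hstack([b,a])[:,:,::-1])
E
```

```text
2.6 [ 0.54484979 -0.04715104  0.06512496] 135.67019816424667 [-1.66561430e+01  4.03021730e+01  1.01002819e+02 -1.26198769e-03
  3.88284394e+01 -1.52325422e+02] [0.23665557 0.67592838 0.24747335] 0.004482606362245021
```

View pics/a1.png

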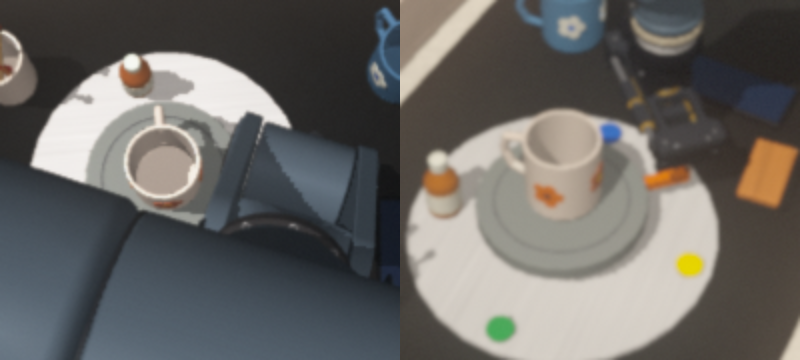

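```bash
cat > plan.py <<'E'
import numpy as np
C=np.array([.601,.081])
u=lambda a:np.array([np.cos(np.radians(a)),np.sin(np.radians(a))])
def tcp(phi,off,r=.130): return C+r*u(phi)+off*u(phi+90)
def rows(start,yaw0,seq):
    # seq: (phi, off, yaw); prints calls of 10 rows, relative to pose at call start
    p0=np.array(start);y0=yaw0
    for i in range(0,len(seq),10):
        out=[]
        for phi,off,yaw in seq[i:i+10]:
            p=tcp(phi,off);d=np.round(p-p0,3);t=round(np.radians(yaw-y0),3)
            out.append(f"[[{d[0]:g}, {d[1]:g}, 0], [0, 0, {t:g}]]");last=d,t
        p0=p0+last[0];y0=y0+np.degrees(last[1])
        print('['+', '.join(out)+']',p0.round(3),round(y0,1))
E
python3 - <<'E'
from plan import *
P=225.6
seq=[(P,o/1000,P-90) for o in (45,40,35,31,28,26,24,22.5,21.5,21)]+[(P-3*k,.021,P-3*k-90) for k in range(1,41)]
rows((.546,-.047),135.7,seq)
E
```

```text
[[[-0.004, 0.004, 0], [0, 0, -0.002]], [[-0.007, 0.007, 0], [0, 0, -0.002]], [[-0.011, 0.011, 0], [0, 0, -0.002]], [[-0.014, 0.013, 0], [0, 0, -0.002]], [[-0.016, 0.016, 0], [0, 0, -0.002]], [[-0.017, 0.017, 0], [0, 0, -0.002]], [[-0.019, 0.018, 0], [0, 0, -0.002]], [[-0.02, 0.019, 0], [0, 0, -0.002]], [[-0.021, 0.02, 0], [0, 0, -0.002]], [[-0.021, 0.02, 0], [0, 0, -0.002]]] [ 0.525 -0.027] 135.6
[[[-0.005, 0.005, 0], [0, 0, -0.052]], [[-0.011, 0.009, 0], [0, 0, -0.104]], [[-0.016, 0.014, 0], [0, 0, -0.157]], [[-0.021, 0.019, 0], [0, 0, -0.209]], [[-0.025, 0.024, 0], [0, 0, -0.262]], [[-0.029, 0.029, 0], [0, 0, -0.314]], [[-0.033, 0.035, 0], [0, 0, -0.366]], [[-0.037, 0.041, 0], [0, 0, -0.419]], [[-0.041, 0.047, 0], [0, 0, -0.471]], [[-0.044, 0.053, 0], [0, 0, -0.523]]] [0.481 0.026] 105.6
[[[-0.002, 0.006, 0], [0, 0, -0.053]], [[-0.005, 0.013, 0], [0, 0, -0.105]], [[-0.007, 0.019, 0], [0, 0, -0.157]], [[-0.008, 0.026, 0], [0, 0, -0.21]], [[-0.01, 0.033, 0], [0, 0, -0.262]], [[-0.011, 0.039, 0], [0, 0, -0.315]], [[-0.011, 0.046, 0], [0, 0, -0.367]], [[-0.012, 0.053, 0], [0, 0, -0.419
[... 173 characters left out ...]
[[0.003, 0.02, 0], [0, 0, -0.157]], [[0.005, 0.027, 0], [0, 0, -0.209]], [[0.007, 0.034, 0], [0, 0, -0.262]], [[0.01, 0.04, 0], [0, 0, -0.314]], [[0.013, 0.046, 0], [0, 0, -0.366]], [[0.016, 0.052, 0], [0, 0, -0.419]], [[0.02, 0.058, 0], [0, 0, -0.471]], [[0.023, 0.064, 0], [0, 0, -0.524]]] [0.493 0.157] 45.6
[[[0.005, 0.005, 0], [0, 0, -0.052]], [[0.009, 0.011, 0], [0, 0, -0.104]], [[0.014, 0.016, 0], [0, 0, -0.157]], [[0.019, 0.021, 0], [0, 0, -0.209]], [[0.024, 0.025, 0], [0, 0, -0.261]], [[0.029, 0.029, 0], [0, 0, -0.314]], [[0.035, 0.033, 0], [0, 0, -0.366]], [[0.041, 0.037, 0], [0, 0, -0.418]], [[0.047, 0.041, 0], [0, 0, -0.471]], [[0.053, 0.044, 0], [0, 0, -0.523]]] [0.546 0.201] 15.6
```

Request:
play_rows(
  commands=[
    [[-0.004, 0.004, 0], [0, 0, 0]],
    [[-0.007, 0.007, 0], [0, 0, 0]],
    [[-0.011, 0.011, 0], [0, 0, 0]],
    [[-0.014, 0.013, 0], [0, 0, 0]],
    [[-0.016, 0.016, 0], [0, 0, 0]],
    [[-0.018, 0.017, 0], [0, 0, 0]],
    [[-0.02, 0.019, 0], [0, 0, 0]],
    [[-0.021, 0.02, 0], [0, 0, 0]],
  ],
)

```text
time_s: 3.7
position: [0.5244, -0.0272, 0.0665]
tcp_rot: [[-0.715, -0.0, -0.699], [0.699, 0.0, -0.715], [0.0, -1.0, 0.0]]
force: [-0.3, 0.8, -0.2]
opening: 0.008
```

Request:
play_rows(
  commands=[
    [[-0.005, 0.005, 0], [0, 0, -0.052]],
    [[-0.011, 0.009, 0], [0, 0, -0.104]],
    [[-0.016, 0.014, 0], [0, 0, -0.157]],
    [[-0.021, 0.019, 0], [0, 0, -0.209]],
    [[-0.025, 0.024, 0], [0, 0, -0.262]],
    [[-0.029, 0.029, 0], [0, 0, -0.314]],
    [[-0.033, 0.035, 0], [0, 0, -0.366]],
    [[-0.037, 0.041, 0], [0, 0, -0.419]],
    [[-0.041, 0.047, 0], [0, 0, -0.471]],
    [[-0.044, 0.053, 0], [0, 0, -0.523]],
  ],
)

```text
time_s: 4.95
position: [0.4812, 0.0256, 0.0667]
tcp_rot: [[-0.269, 0.002, -0.963], [0.963, -0.0, -0.269], [-0.001, -1.0, -0.002]]
force: [0.5, -1.9, 0.1]
opening: 0.006
```

```bash
cat > look.py <<'E'
import sys
from rig import *
from h import *
s=read_state();R=s['tcp_rot'];print(s['time_s'],s['position'].round(4) if hasattr(s['position'],'round') else s['position'],np.degrees(np.arctan2(R[1][0],R[0][0])),np.round(s['joint_positions'],1),s['force'])
c=capture('side');d=capture('top')
for q in(c,d):
    h=cv2.cvtColor(q['frame'],cv2.COLOR_RGB2HSV);m=cv2.inRange(h,(3,120,90),(19,255,255));ys,xs=np.nonzero(m)
    r=np.array([ray(q,(x,y),.054)[:2] for x,y in zip(xs,ys)])-[.601,.081];rho=np.hypot(*r.T);k=(rho>.1)&(rho<.15)
    if k.any():
        a=np.degrees(np.arctan2(r[k,1],r[k,0]))%360;print('spoke phi',np.median(a),k.sum(),'tips',rho[k].max())
if len(sys.argv)>1:
    a=cv2.resize(c['frame'][130:310,180:380],None,fx=2,fy=2);b=cv2.resize(d['frame'][110:290,180:380],None,fx=2,fy=2)
    cv2.imwrite(f'pics/{sys.argv[1]}.png',np.hstack([b,a])[:,:,::-1])
E
python3 look.py b1
```

```text
4.95 [0.4812 0.0256 0.0667] 105.61079636194133 [ -10.3   37.6  110.6   -0.    31.7 -115.9] [ 0.52125658 -1.86130462  0.08060307]
spoke phi 17.205545474058127 144 tips 0.1496223616129841
spoke phi 16.51071213781365 108 tips 0.1475719128927254
```

View pics/b1.png

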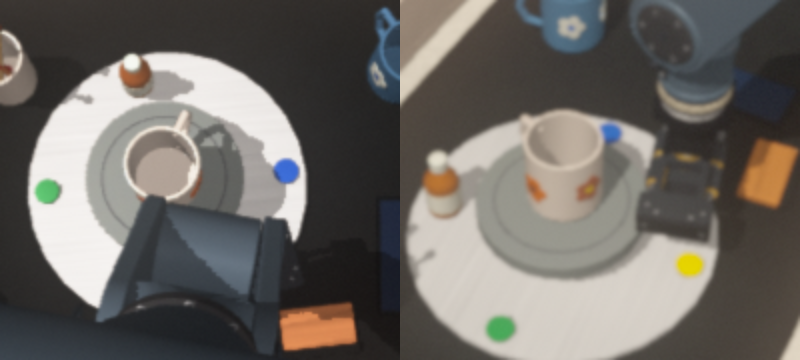

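The wheel is turning: the handle has moved round, the contact force is about 2 N, and the mug is still centred. The gripper hides the spoke. I'll keep pushing.

Request:
play_rows(
  commands=[
    [[-0.002, 0.006, 0], [0, 0, -0.053]],
    [[-0.005, 0.013, 0], [0, 0, -0.105]],
    [[-0.007, 0.019, 0], [0, 0, -0.157]],
    [[-0.008, 0.026, 0], [0, 0, -0.21]],
    [[-0.01, 0.033, 0], [0, 0, -0.262]],
    [[-0.011, 0.039, 0], [0, 0, -0.315]],
    [[-0.011, 0.046, 0], [0, 0, -0.367]],
    [[-0.012, 0.053, 0], [0, 0, -0.419]],
    [[-0.012, 0.06, 0], [0, 0, -0.472]],
    [[-0.011, 0.067, 0], [0, 0, -0.524]],
  ],
)

```text
time_s: 6.3
position: [0.4696, 0.0925, 0.0665]
tcp_rot: [[0.248, -0.0, -0.969], [0.969, -0.0, 0.248], [-0.0, -1.0, 0.0]]
force: [-0.7, 0.0, 0.1]
opening: 0.004
```

Request:
play_rows(
  commands=[
    [[0.001, 0.007, 0], [0, 0, -0.052]],
    [[0.002, 0.014, 0], [0, 0, -0.105]],
    [[0.003, 0.02, 0], [0, 0, -0.157]],
    [[0.005, 0.027, 0], [0, 0, -0.209]],
    [[0.007, 0.034, 0], [0, 0, -0.262]],
    [[0.01, 0.04, 0], [0, 0, -0.314]],
    [[0.013, 0.046, 0], [0, 0, -0.366]],
    [[0.016, 0.052, 0], [0, 0, -0.419]],
    [[0.02, 0.058, 0], [0, 0, -0.471]],
    [[0.023, 0.064, 0], [0, 0, -0.524]],
  ],
)

```text
time_s: 7.55
position: [0.4925, 0.1565, 0.0664]
tcp_rot: [[0.699, -0.001, -0.715], [0.715, -0.0, 0.699], [-0.001, -1.0, 0.0]]
force: [0.1, -1.1, 0.0]
opening: 0.003
```

Request:
play_rows(
  commands=[
    [[0.005, 0.005, 0], [0, 0, -0.052]],
    [[0.009, 0.011, 0], [0, 0, -0.104]],
    [[0.014, 0.016, 0], [0, 0, -0.157]],
    [[0.019, 0.021, 0], [0, 0, -0.209]],
    [[0.024, 0.025, 0], [0, 0, -0.261]],
    [[0.029, 0.029, 0], [0, 0, -0.314]],
    [[0.035, 0.033, 0], [0, 0, -0.366]],
    [[0.041, 0.037, 0], [0, 0, -0.418]],
    [[0.047, 0.041, 0], [0, 0, -0.471]],
    [[0.053, 0.044, 0], [0, 0, -0.523]],
  ],
)

```text
time_s: 8.8
position: [0.5451, 0.2004, 0.0663]
tcp_rot: [[0.963, -0.002, -0.27], [0.27, -0.001, 0.963], [-0.002, -1.0, -0.0]]
force: [-0.1, -0.6, 0.4]
opening: 0.001
```

```bash
sed -i 's/&(rho<.15)/\&(rho<.15)\&(np.degrees(np.arctan2(r[:,1],r[:,0]))%360>65)/' look.py; python3 look.py b2
```

```text
8.8 [0.5451 0.2004 0.0663] 15.666359359582282 [ 9.2 41.7 96.  -0.  42.4 -6.5] [-0.06589696 -0.59091414  0.40648163]
spoke phi 108.57349071186191 56 tips 0.1497272757666237
spoke phi 109.12996358368517 8 tips 0.1048408654784529
```

View pics/b2.png

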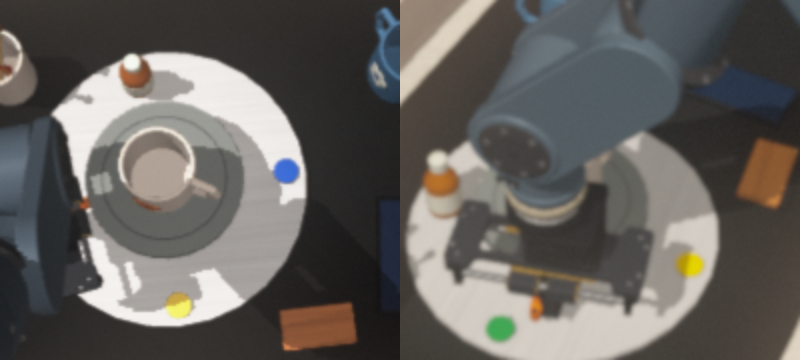

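```bash
cat > mug.py <<'E'
from h import *
def mug(c):
    T=c['cam_to_world'];v,u=np.mgrid[:420,:560]
    p=cv2.undistortPoints(np.stack([u.ravel(),v.ravel()],1).astype(float)[:,None],c['mtx'],c['dist_coeffs'])[:,0]
    z=c['depth'].ravel();w=np.c_[p*z[:,None],z]@T[:3,:3].T+T[:3,3]
    rgb=c['frame'].reshape(-1,3).astype(int);white=(rgb[:,0]>=rgb[:,2]+2)&(rgb.sum(1)>330)
    k=(abs(w[:,2]-.152)<.005)&(np.hypot(w[:,0]-.601,w[:,1]-.081)<.055)&white&(z>0)
    w=w[k,:2];f=lambda w:np.linalg.lstsq(np.c_[2*w,np.ones(len(w))],(w**2).sum(1),rcond=None)[0]
    s=f(w)
    for _ in range(5):
        r=np.hypot(*(w-s[:2]).T);g=abs(r-np.median(r))<.006;s=f(w[g])
    return s[:2].round(4),np.sqrt(s[2]+s[:2]@s[:2]).round(4),g.sum()
E
python3 - <<'E'
from mug import *
from rig import capture
print(mug(dict(np.load('top0.npz'))),mug(dict(np.load('side0.npz'))),mug(capture('top')))
from plan import *
rows((.546,.201),15.6,[(105.6-3*k,.021,15.6-3*k) for k in (1,2,3,4)])
E
```

```text
(array([0.6004, 0.0772]), np.float64(0.0387), np.int64(242)) (array([0.6005, 0.0794]), np.float64(0.0388), np.int64(319)) (array([0.5975, 0.0833]), np.float64(0.0388), np.int64(236))
[[[0.006, 0.002, 0], [0, 0, -0.052]], [[0.013, 0.005, 0], [0, 0, -0.105]], [[0.019, 0.007, 0], [0, 0, -0.157]], [[0.026, 0.008, 0], [0, 0, -0.209]]] [0.572 0.209] 3.6
```

Request:
play_rows(
  commands=[
    [[0.006, 0.002, 0], [0, 0, -0.052]],
    [[0.013, 0.005, 0], [0, 0, -0.105]],
    [[0.019, 0.007, 0], [0, 0, -0.157]],
    [[0.026, 0.008, 0], [0, 0, -0.209]],
    [[0.026, 0.008, 0], [0, 0, -0.209]],
  ],
)

```text
time_s: 9.57
position: [0.5717, 0.2085, 0.0664]
tcp_rot: [[0.998, 0.0, -0.066], [0.066, -0.0, 0.998], [0.0, -1.0, -0.0]]
force: [1.2, 0.4, -0.1]
opening: 0.006
```

```bash
python3 look.py b3
```

```text
9.575 [0.5717 0.2085 0.0664] 3.8118351999424953 [ 9.5 43.  91.8 -0.  45.1  5.7] [ 1.16595389  0.40077561 -0.11394957]
spoke phi 95.11683980377026 74 tips 0.14974056054801124
spoke phi 97.13507350467582 19 tips 0.1197841531461837
```

View pics/b3.png

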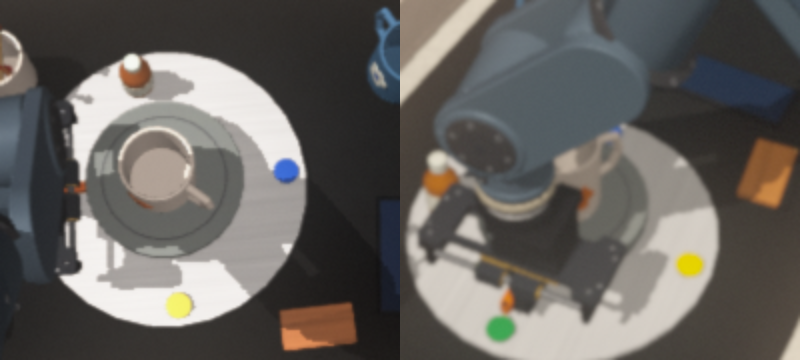

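Request:
play_rows(
  commands=[
    [[0.002, 0, 0], [0, 0, -0.013]],
    [[0.004, 0.001, 0], [0, 0, -0.026]],
    [[0.004, 0.001, 0], [0, 0, -0.026]],
    [[-0.008, -0.003, 0], [0, 0, -0.026]],
    [[-0.03, -0.003, 0], [0, 0, -0.026]],
    [[-0.06, -0.003, 0], [0, 0, -0.026]],
    [[-0.09, -0.003, 0.02], [0, 0, -0.026]],
    [[-0.11, -0.003, 0.06], [0, 0, -0.026]],
    [[-0.12, -0.003, 0.11], [0, 0, -0.026]],
    [[-0.12, -0.003, 0.16], [0, 0, -0.026]],
  ],
)

```text
time_s: 10.92
position: [0.4492, 0.2054, 0.2277]
tcp_rot: [[0.999, -0.002, -0.04], [0.04, -0.0, 0.999], [-0.002, -1.0, -0.0]]
force: [0.8, 0.2, 0.2]
opening: 0.005
```

```bash
python3 look.py; python3 - <<'E'
from mug import *
from rig import capture
c=capture('side');d=capture('top');np.savez('g.npz',**c)
print(mug(d))
for n in('top0','side0'):
    c0=dict(np.load(n+'.npz'))
    T=c0['cam_to_world'];v,u=np.mgrid[:420,:560]
    p=cv2.undistortPoints(np.stack([u.ravel(),v.ravel()],1).astype(float)[:,None],c0['mtx'],c0['dist_coeffs'])[:,0]
    z=c0['depth'].ravel();w=np.c_[p*z[:,None],z]@T[:3,:3].T+T[:3,3]
    for nm,x0,x1,y0,y1 in(('pot',.62,.82,.2,.34),('bottle',.66,.78,.06,.17),('blank',.56,.7,.3,.46)):
        k=(w[:,0]>x0)&(w[:,0]<x1)&(w[:,1]>y0)&(w[:,1]<y1)&(w[:,2]>.05);print(n,nm,w[k].min(0).round(3),w[k].max(0).round(3))
cv2.imwrite('pics/g.png',np.hstack([cv2.resize(q['frame'][b:b+75,a:a+75],(400,400),interpolation=cv2.INTER_CUBIC) for q,a,b in((d,185,165),(c,200,240))])[:,:,::-1])
E
```

```text
10.925 [0.4492 0.2054 0.2277] 2.265130220887904 [ 11.6  21.8 101.8   0.   56.5   9.3] [0.83983131 0.18465782 0.22739705]
spoke phi 95.2770156518724 137 tips 0.14972234662286768
spoke phi 94.66477741570267 98 tips 0.14841086505617324
(array([0.598 , 0.0838]), np.float64(0.0388), np.int64(243))
top0 pot [0.703 0.249 0.05 ] [0.775 0.323 0.159]
top0 bottle [0.66  0.062 0.05 ] [0.75  0.154 0.139]
top0 blank [0.581 0.361 0.05 ] [0.671 0.453 0.095]
side0 pot [0.704 0.251 0.05 ] [0.775 0.324 0.16 ]
side0 bottle [0.66  0.062 0.051] [0.752 0.156 0.139]
side0 blank [0.58  0.365 0.05 ] [0.674 0.459 0.097]
```

View pics/g.png

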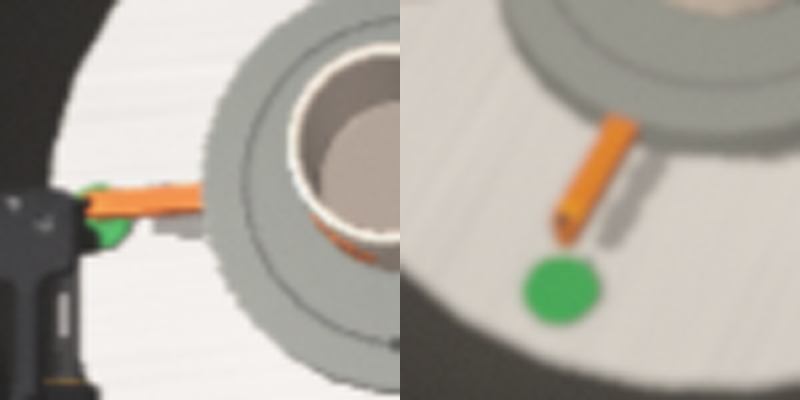

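Green check: the spoke reads 95.3° (side) and 94.7° (top) against a target of 93.9°, so the tip is about 3 mm off. The arm is clear of it. I'll let it stand while I move round above to the other side, with yaw −30° to keep clear of the brush pot.

Request:
play_rows(
  commands=[
    [[0, 0, 0], [0, 0, 0]],
    [[0, 0, 0], [0, 0, 0]],
    [[0.02, 0.001, 0], [0, 0, -0.07]],
    [[0.045, 0.002, 0], [0, 0, -0.15]],
    [[0.075, 0.003, 0], [0, 0, -0.24]],
    [[0.105, 0.004, 0], [0, 0, -0.33]],
    [[0.135, 0.005, 0], [0, 0, -0.42]],
    [[0.16, 0.006, 0], [0, 0, -0.5]],
    [[0.178, 0.007, 0], [0, 0, -0.56]],
    [[0.178, 0.007, 0], [0, 0, -0.56]],
  ],
)

```text
time_s: 12.38
position: [0.6301, 0.2124, 0.2247]
tcp_rot: [[0.867, -0.002, 0.498], [-0.498, -0.0, 0.867], [-0.002, -1.0, -0.001]]
force: [-0.2, -0.4, -0.6]
opening: 0.007
```

```bash
python3 look.py
```

```text
12.375 [0.6301 0.2124 0.2247] -29.844305480784808 [ 9.  34.8 77.1 -0.  68.2 38.9] [-0.22915308 -0.37521216 -0.6075593 ]
spoke phi 94.65433416493522 112 tips 0.14972234662286768
spoke phi 94.62745865211677 96 tips 0.1460026512100108
```

Request:
play_rows(
  commands=[
    [[0.003, 0.002, -0.02], [0, 0, 0]],
    [[0.003, 0.002, -0.04], [0, 0, 0]],
    [[0.003, 0.002, -0.06], [0, 0, 0]],
    [[0.003, 0.002, -0.08], [0, 0, 0]],
    [[0.003, 0.002, -0.1], [0, 0, 0]],
    [[0.003, 0.002, -0.115], [0, 0, 0]],
    [[0.003, 0.002, -0.13], [0, 0, 0]],
    [[0.003, 0.002, -0.145], [0, 0, 0]],
    [[0.003, 0.002, -0.16], [0, 0, 0]],
    [[0.003, 0.002, -0.16], [0, 0, 0]],
  ],
)

```text
time_s: 13.72
position: [0.6316, 0.2145, 0.0649]
tcp_rot: [[0.867, -0.003, 0.498], [-0.498, -0.0, 0.867], [-0.002, -1.0, -0.002]]
force: [0.3, 0.7, 0.7]
opening: 0.01
```

```bash
python3 look.py; python3 - <<'E'
from plan import *
P=94.7
seq=[(P,-o/1000,-30) for o in (40,35,31,28,26,25,24,23,22)]
ph=P
for k in range(1,32):
    ph=P+3*k; seq.append((ph,-.022,min(-30+1.54*3*k,ph-90)))
rows((.636,.216),-30,seq)
E
```

```text
13.725 [0.6316 0.2145 0.0649] -29.854083261004916 [ 9.2 46.3 82.6  0.  51.3 39. ] [0.31821248 0.72301829 0.7091168 ]
spoke phi 68.87225846285693 6 tips 0.14422930466685582
spoke phi 94.69011636622501 66 tips 0.1315746633784419
[[[-0.006, -0.002, 0], [0, 0, 0]], [[-0.011, -0.003, 0], [0, 0, 0]], [[-0.015, -0.003, 0], [0, 0, 0]], [[-0.018, -0.003, 0], [0, 0, 0]], [[-0.02, -0.003, 0], [0, 0, 0]], [[-0.021, -0.003, 0], [0, 0, 0]], [[-0.022, -0.003, 0], [0, 0, 0]], [[-0.023, -0.004, 0], [0, 0, 0]], [[-0.024, -0.004, 0], [0, 0, 0]], [[-0.031, -0.003, 0], [0, 0, 0.081]]] [0.605 0.213] -25.4
[[[-0.007, -0, 0], [0, 0, 0.08]], [[-0.013, -0, 0], [0, 0, 0.161]], [[-0.02, -0.001, 0], [0, 0, 0.242]], [[-0.027, -0.002, 0], [0, 0, 0.322]], [[-0.034, -0.004, 0], [0, 0, 0.403]], [[-0.041, -0.005, 0], [0, 0, 0.483]], [[-0.047, -0.007, 0], [0, 0, 0.564]], [[-0.054, -0.01, 0], [0, 0, 0.645]], [[-0.06, -0.013, 0], [0, 0, 0.725]], [[-0.066, -0.016, 0], [0, 0, 0.806]]] [0.539 0.197] 20.8
[[[-0.006, -0.003, 0], [0, 0, 0.081]], [[-0.012, -0.007, 0], [0, 0, 0.161]], [[-0.018, -0.011, 0], [0, 0, 0.242]], [[-0.023, -0.015, 0], [0, 0, 0.323]], [[-0.028, -0.02, 0], [0, 0, 0.403]], [[-0.033, -0.025, 0], [0, 0, 0.484]], [[-0.038, -0.03, 0], [0, 0, 0.564]], [[-0.042, -0.035, 0], [0, 0, 0.645]], [[-0.046, -0.041, 0], [0, 0, 0.726]], [[-0.05, -0.046, 0], [0, 0, 0.806]]] [0.489 0.151] 67.0
[[[-0.003, -0.006, 0], [0, 0, 0.065]], [[-0.007, -0.012, 0], [0, 0, 0.117]], [[-0.009, -0.019, 0], [0, 0, 0.169]], [[-0.012, -0.025, 0], [0, 0, 0.222]], [[-0.014, -0.032, 0], [0, 0, 0.274]], [[-0.016, -0.038, 0], [0, 0, 0.326]], [[-0.017, -0.045, 0], [0, 0, 0.379]], [[-0.019, -0.052, 0], [0, 0, 0.431]], [[-0.019, -0.059, 0], [0, 0, 0.483]], [[-0.02, -0.066, 0], [0, 0, 0.536]]] [0.469 0.085] 97.7
```

Request:
play_rows(
  commands=[
    [[-0.006, -0.002, 0], [0, 0, 0]],
    [[-0.011, -0.003, 0], [0, 0, 0]],
    [[-0.015, -0.003, 0], [0, 0, 0]],
    [[-0.018, -0.003, 0], [0, 0, 0]],
    [[-0.02, -0.003, 0], [0, 0, 0]],
    [[-0.021, -0.003, 0], [0, 0, 0]],
    [[-0.022, -0.003, 0], [0, 0, 0]],
    [[-0.023, -0.004, 0], [0, 0, 0]],
    [[-0.026, -0.004, 0], [0, 0, 0.04]],
    [[-0.031, -0.003, 0], [0, 0, 0.08]],
  ],
)

```text
time_s: 15.08
position: [0.6021, 0.2115, 0.0667]
tcp_rot: [[0.905, 0.001, 0.425], [-0.425, -0.0, 0.905], [0.001, -1.0, 0.0]]
force: [1.4, -0.5, 0.5]
opening: 0.005
```

Request:
play_rows(
  commands=[
    [[-0.007, 0, 0], [0, 0, 0.08]],
    [[-0.013, 0, 0], [0, 0, 0.16]],
    [[-0.02, -0.001, 0], [0, 0, 0.242]],
    [[-0.027, -0.002, 0], [0, 0, 0.322]],
    [[-0.034, -0.004, 0], [0, 0, 0.403]],
    [[-0.041, -0.005, 0], [0, 0, 0.483]],
    [[-0.047, -0.007, 0], [0, 0, 0.564]],
    [[-0.054, -0.01, 0], [0, 0, 0.645]],
    [[-0.06, -0.013, 0], [0, 0, 0.725]],
    [[-0.066, -0.016, 0], [0, 0, 0.806]],
  ],
)

```text
time_s: 16.32
position: [0.5352, 0.1959, 0.0667]
tcp_rot: [[0.933, 0.0, -0.36], [0.36, 0.0, 0.933], [0.0, -1.0, 0.0]]
force: [0.6, 1.2, -0.5]
opening: 0.006
```

```bash
python3 look.py; python3 -c "
from mug import *
from rig import capture
print(mug(capture('top')))"
```

```text
16.325 [0.5352 0.1959 0.0667] 21.091386100430572 [  8.9  41.1  97.7   0.   41.2 -12.3] [ 0.64189671  1.2206967  -0.50406992]
spoke phi 127.47996431197244 49 tips 0.14975753800618463
spoke phi 130.03999082941533 11 tips 0.11571052917177707
(array([0.5969, 0.0818]), np.float64(0.0387), np.int64(233))
```

Request:
play_rows(
  commands=[
    [[-0.005, -0.003, 0], [0, 0, 0.081]],
    [[-0.01, -0.006, 0], [0, 0, 0.161]],
    [[-0.016, -0.01, 0], [0, 0, 0.242]],
    [[-0.021, -0.014, 0], [0, 0, 0.323]],
    [[-0.026, -0.019, 0], [0, 0, 0.403]],
    [[-0.031, -0.024, 0], [0, 0, 0.484]],
    [[-0.036, -0.029, 0], [0, 0, 0.564]],
    [[-0.04, -0.034, 0], [0, 0, 0.645]],
    [[-0.044, -0.04, 0], [0, 0, 0.726]],
    [[-0.048, -0.045, 0], [0, 0, 0.806]],
  ],
)

```text
time_s: 17.73
position: [0.4878, 0.1507, 0.0666]
tcp_rot: [[0.388, 0.001, -0.922], [0.922, 0.0, 0.388], [0.0, -1.0, -0.0]]
force: [0.7, 0.7, -1.1]
opening: 0.003
```

Request:
play_rows(
  commands=[
    [[-0.003, -0.006, 0], [0, 0, 0.065]],
    [[-0.007, -0.012, 0], [0, 0, 0.117]],
    [[-0.009, -0.019, 0], [0, 0, 0.169]],
    [[-0.012, -0.025, 0], [0, 0, 0.222]],
    [[-0.014, -0.032, 0], [0, 0, 0.274]],
    [[-0.016, -0.038, 0], [0, 0, 0.326]],
    [[-0.017, -0.045, 0], [0, 0, 0.379]],
    [[-0.019, -0.052, 0], [0, 0, 0.431]],
    [[-0.019, -0.059, 0], [0, 0, 0.483]],
    [[-0.02, -0.066, 0], [0, 0, 0.536]],
  ],
)

```text
time_s: 18.98
position: [0.468, 0.0846, 0.0666]
tcp_rot: [[-0.136, 0.001, -0.991], [0.991, 0.0, -0.136], [0.0, -1.0, -0.001]]
force: [0.1, 1.7, 1.2]
opening: 0.003
```

```bash
python3 look.py; python3 -c "
from mug import *
from rig import capture
print(mug(capture('top')),mug(capture('side')))
from plan import *
P=187.7
rows((.468,.085),97.7,[(P+3*k,-.022,P+3*k-90) for k in range(1,15)])"
```

```text
18.975 [0.468  0.0846 0.0666] 97.82654095981835 [  -3.3   37.4  111.4    0.    31.1 -101.1] [0.12141052 1.67008528 1.22400266]
spoke phi 206.41904910753888 23 tips 0.1494763127169388
(array([0.598 , 0.0783]), np.float64(0.0388), np.int64(241)) (array([0.5981, 0.0804]), np.float64(0.0389), np.int64(327))
[[[0.001, -0.007, 0], [0, 0, 0.052]], [[0.001, -0.013, 0], [0, 0, 0.105]], [[0.002, -0.02, 0], [0, 0, 0.157]], [[0.003, -0.027, 0], [0, 0, 0.209]], [[0.005, -0.034, 0], [0, 0, 0.262]], [[0.006, -0.041, 0], [0, 0, 0.314]], [[0.008, -0.047, 0], [0, 0, 0.367]], [[0.011, -0.054, 0], [0, 0, 0.419]], [[0.014, -0.06, 0], [0, 0, 0.471]], [[0.017, -0.066, 0], [0, 0, 0.524]]] [0.485 0.019] 127.7
[[[0.003, -0.006, 0], [0, 0, 0.052]], [[0.007, -0.012, 0], [0, 0, 0.104]], [[0.011, -0.018, 0], [0, 0, 0.157]], [[0.015, -0.023, 0], [0, 0, 0.209]]] [ 0.5   -0.004] 139.7
```

Request:
play_rows(
  commands=[
    [[0, 0.01, 0], [0, 0, 0]],
    [[0, 0.025, 0], [0, 0, 0]],
    [[0, 0.03, 0.03], [0, 0, 0]],
    [[0, 0.03, 0.07], [0, 0, 0]],
    [[0, 0.03, 0.1], [0, 0, -0.1]],
    [[0, 0.03, 0.11], [0, 0, -0.26]],
    [[0, 0.03, 0.11], [0, 0, -0.42]],
    [[0, 0.03, 0.11], [0, 0, -0.58]],
    [[0, 0.03, 0.11], [0, 0, -0.74]],
    [[0, 0.03, 0.11], [0, 0, -0.9]],
  ],
)

```text
time_s: 20.42
position: [0.4671, 0.116, 0.1766]
tcp_rot: [[0.695, -0.0, -0.719], [0.719, 0.0, 0.695], [-0.0, -1.0, 0.0]]
force: [-0.1, -0.3, 0.1]
opening: 0.008
```

Request:
play_rows(
  commands=[
    [[0, 0, 0], [0, 0, -0.17]],
    [[0, 0, 0], [0, 0, -0.34]],
    [[0, 0, 0], [0, 0, -0.51]],
    [[0, 0, 0], [0, 0, -0.68]],
    [[0, 0, 0], [0, 0, -0.85]],
    [[0, 0, 0], [0, 0, -1.02]],
    [[0, 0, 0], [0, 0, -1.19]],
    [[0, 0, 0], [0, 0, -1.36]],
    [[0, 0, 0], [0, 0, -1.53]],
    [[0, 0, 0], [0, 0, -1.7]],
  ],
)

```text
time_s: 21.68
position: [0.4671, 0.116, 0.1765]
tcp_rot: [[0.623, -0.0, 0.782], [-0.782, 0.0, 0.623], [-0.0, -1.0, -0.0]]
force: [0.9, -0.4, -0.5]
opening: 0.002
```

Request:
play_rows(
  commands=[
    [[0, 0, 0], [0, 0, -0.17]],
    [[0, 0, 0], [0, 0, -0.34]],
    [[0, 0, 0], [0, 0, -0.48]],
    [[0, 0, 0], [0, 0, -0.542]],
    [[0, 0, 0], [0, 0, -0.542]],
  ],
)

```text
time_s: 22.3
position: [0.4672, 0.1158, 0.1765]
tcp_rot: [[0.137, -0.0, 0.991], [-0.991, 0.0, 0.137], [-0.0, -1.0, -0.0]]
force: [0.5, 0.5, -0.3]
opening: 0.005
```

```bash
python3 look.py c1
```

```text
22.3 [0.4672 0.1158 0.1765] -82.11860194969704 [  0.6  25.6 106.5   0.   47.9  82.7] [ 0.4634163   0.45943718 -0.34947864]
spoke phi 186.0030180815179 48 tips 0.14982489847940944
spoke phi 185.8228812941185 62 tips 0.13458757778990743
```

View pics/c1.png

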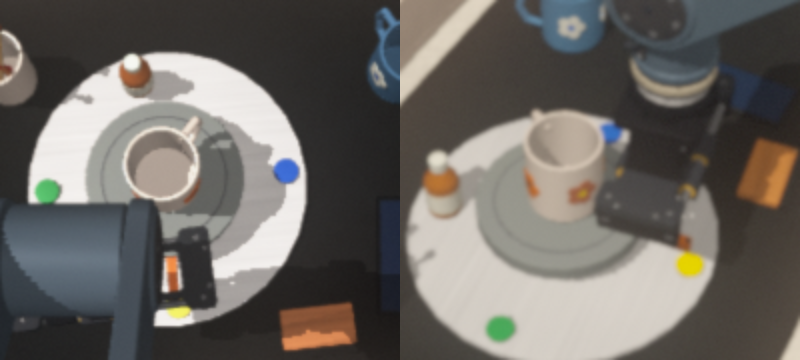

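Request:
play_rows(
  commands=[
    [[0, 0, -0.03], [0, 0, 0]],
    [[0, 0, -0.06], [0, 0, 0]],
    [[0, 0, -0.09], [0, 0, 0]],
    [[0, 0, -0.11], [0, 0, 0]],
    [[0, -0.006, -0.11], [0, 0, 0]],
    [[0, -0.013, -0.11], [0, 0, 0]],
    [[0, -0.019, -0.11], [0, 0, 0]],
    [[0, -0.024, -0.11], [0, 0, 0]],
    [[0, -0.028, -0.11], [0, 0, 0]],
    [[0, -0.031, -0.11], [0, 0, 0]],
  ],
)

```text
time_s: 23.65
position: [0.4677, 0.0834, 0.0668]
tcp_rot: [[0.135, 0.0, 0.991], [-0.991, 0.0, 0.135], [0.0, -1.0, 0.0]]
force: [-0.4, 1.5, 1.2]
opening: 0.006
```

Request:
play_rows(
  commands=[
    [[0.001, -0.007, 0], [0, 0, 0.052]],
    [[0.001, -0.013, 0], [0, 0, 0.105]],
    [[0.002, -0.02, 0], [0, 0, 0.157]],
    [[0.003, -0.027, 0], [0, 0, 0.209]],
    [[0.005, -0.034, 0], [0, 0, 0.262]],
    [[0.006, -0.041, 0], [0, 0, 0.314]],
    [[0.008, -0.047, 0], [0, 0, 0.367]],
    [[0.011, -0.054, 0], [0, 0, 0.419]],
    [[0.014, -0.06, 0], [0, 0, 0.471]],
    [[0.017, -0.066, 0], [0, 0, 0.524]],
  ],
)

```text
time_s: 24.9
position: [0.4838, 0.0177, 0.0664]
tcp_rot: [[0.614, -0.002, 0.789], [-0.789, 0.001, 0.614], [-0.002, -1.0, -0.001]]
force: [-0.1, 0.3, 0.4]
opening: 0.007
```

```bash
python3 look.py; python3 -c "
from mug import *
from rig import capture
print(mug(capture('top')),mug(capture('side')))
from plan import *
P=217.7
rows((.485,.019),-52,[(P+3*k,-.022,P+3*k-269.7) for k in range(1,19)])"
```

```text
24.9 [0.4838 0.0177 0.0664] -52.096106027076466 [-11.2  37.7 110.1   0.   32.3  40.9] [-0.14220161  0.3314135   0.43604844]
spoke phi 215.4446188073755 63 tips 0.1354582182710029
(array([0.5998, 0.0774]), np.float64(0.0388), np.int64(210)) (array([0.5997, 0.0797]), np.float64(0.0387), np.int64(326))
[[[0.003, -0.006, 0], [0, 0, 0.052]], [[0.007, -0.012, 0], [0, 0, 0.105]], [[0.011, -0.018, 0], [0, 0, 0.157]], [[0.015, -0.023, 0], [0, 0, 0.209]], [[0.02, -0.028, 0], [0, 0, 0.262]], [[0.025, -0.033, 0], [0, 0, 0.314]], [[0.03, -0.038, 0], [0, 0, 0.367]], [[0.035, -0.042, 0], [0, 0, 0.419]], [[0.041, -0.046, 0], [0, 0, 0.471]], [[0.046, -0.05, 0], [0, 0, 0.524]]] [ 0.531 -0.031] -22.0
[[[0.006, -0.003, 0], [0, 0, 0.052]], [[0.012, -0.007, 0], [0, 0, 0.104]], [[0.019, -0.009, 0], [0, 0, 0.157]], [[0.025, -0.012, 0], [0, 0, 0.209]], [[0.032, -0.014, 0], [0, 0, 0.261]], [[0.038, -0.016, 0], [0, 0, 0.314]], [[0.045, -0.017, 0], [0, 0, 0.366]], [[0.052, -0.019, 0], [0, 0, 0.418]]] [ 0.583 -0.05 ] 2.0
```

Request:
play_rows(
  commands=[
    [[0.003, -0.006, 0], [0, 0, 0.052]],
    [[0.007, -0.012, 0], [0, 0, 0.105]],
    [[0.011, -0.018, 0], [0, 0, 0.157]],
    [[0.015, -0.023, 0], [0, 0, 0.209]],
    [[0.02, -0.028, 0], [0, 0, 0.262]],
    [[0.025, -0.033, 0], [0, 0, 0.314]],
    [[0.03, -0.038, 0], [0, 0, 0.367]],
    [[0.035, -0.042, 0], [0, 0, 0.419]],
    [[0.041, -0.046, 0], [0, 0, 0.471]],
    [[0.046, -0.05, 0], [0, 0, 0.524]],
  ],
)

```text
time_s: 26.35
position: [0.5299, -0.0318, 0.0664]
tcp_rot: [[0.927, -0.002, 0.376], [-0.376, 0.001, 0.927], [-0.002, -1.0, 0.0]]
force: [-0.6, 1.0, 0.6]
opening: 0.01
```

Request:
play_rows(
  commands=[
    [[0.006, -0.003, 0], [0, 0, 0.052]],
    [[0.012, -0.007, 0], [0, 0, 0.104]],
    [[0.019, -0.009, 0], [0, 0, 0.157]],
    [[0.025, -0.012, 0], [0, 0, 0.209]],
    [[0.032, -0.014, 0], [0, 0, 0.261]],
    [[0.038, -0.016, 0], [0, 0, 0.314]],
    [[0.045, -0.017, 0], [0, 0, 0.366]],
    [[0.052, -0.019, 0], [0, 0, 0.418]],
    [[0.052, -0.019, 0], [0, 0, 0.418]],
  ],
)

```text
time_s: 27.48
position: [0.5828, -0.0511, 0.0664]
tcp_rot: [[1.0, 0.0, -0.03], [0.03, -0.0, 1.0], [0.0, -1.0, -0.0]]
force: [-0.2, 0.6, 0.3]
opening: 0.002
```

```bash
python3 look.py c2
```

```text
27.475 [ 0.5828 -0.0511  0.0664] 1.732061937560928 [-16.   41.9  95.4   0.   42.7 -17.7] [-0.21521988  0.58868701  0.29388042]
spoke phi 268.94258923901833 69 tips 0.1435392161582484
```

View pics/c2.png

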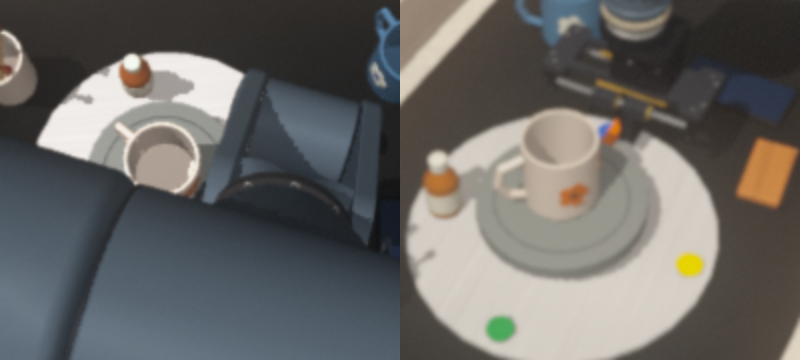

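Request:
play_rows(
  commands=[
    [[0.005, 0, 0], [0, 0, 0.04]],
    [[0.01, -0.001, 0], [0, 0, 0.08]],
    [[0.014, -0.001, 0], [0, 0, 0.105]],
    [[0.014, -0.001, 0], [0, 0, 0.105]],
    [[0, -0.002, 0], [0, 0, 0.105]],
    [[-0.02, -0.003, 0], [0, 0, 0.105]],
    [[-0.03, -0.003, 0.03], [0, 0, 0.105]],
    [[-0.04, -0.003, 0.08], [0, 0, 0.105]],
    [[-0.06, -0.003, 0.13], [0, 0, 0.105]],
    [[-0.08, -0.003, 0.17], [0, 0, 0.105]],
  ],
)

```text
time_s: 28.82
position: [0.5011, -0.0543, 0.2383]
tcp_rot: [[0.991, 0.001, -0.135], [0.135, -0.0, 0.991], [0.001, -1.0, -0.001]]
force: [1.1, -0.3, -0.5]
opening: 0.008
```

Request:
play_rows(
  commands=[
    [[-0.02, 0.04, 0.01], [0, 0, 0]],
    [[-0.04, 0.09, 0.01], [0, 0, 0]],
    [[-0.06, 0.14, 0.01], [0, 0, 0]],
    [[-0.08, 0.19, 0.01], [0, 0, 0]],
    [[-0.1, 0.24, 0.01], [0, 0, 0]],
    [[-0.11, 0.29, 0.01], [0, 0, 0]],
    [[-0.12, 0.34, 0.01], [0, 0, 0]],
    [[-0.12, 0.36, 0.01], [0, 0, 0]],
  ],
)

```text
time_s: 29.82
position: [0.3804, 0.3072, 0.2464]
tcp_rot: [[0.99, -0.001, -0.138], [0.138, -0.0, 0.99], [-0.001, -1.0, 0.0]]
force: [-0.4, -0.8, 0.7]
opening: 0.007
```

```bash
python3 look.py; python3 - <<'E'
from mug import *
from rig import capture
c=capture('side');d=capture('top');print(mug(d),mug(c))
for q,n in((d,'top'),(c,'side')):
    ce,st,_=blob(q,*COL['blue'],BOX[n]['blue']);print(ce,st,ray(q,ce,.016))
cv2.imwrite('pics/e.png',np.hstack([cv2.resize(q['frame'][b:b+75,a:a+75],(400,400),interpolation=cv2.INTER_CUBIC) for q,a,b in((d,275,160),(c,250,170))])[:,:,::-1])
E
```

```text
29.825 [0.3804 0.3072 0.2464] 7.947993314783776 [ 25.8  19.9 101.2   0.   58.9  17.8] [-0.39981314 -0.82534965  0.70631385]
spoke phi 274.39963868689176 90 tips 0.1496934225151615
spoke phi 274.6340110861254 104 tips 0.14678643775181185
(array([0.6034, 0.0784]), np.float64(0.0387), np.int64(235)) (array([0.6035, 0.0804]), np.float64(0.0388), np.int64(321))
[324.08450704 195.        ] [318 189  11  12  71] [ 0.61920892 -0.07154116  0.016     ]
[285.95 197.4 ] [284 194   5   8  20] [ 0.61299367 -0.06472329  0.016     ]
```

View pics/e.png

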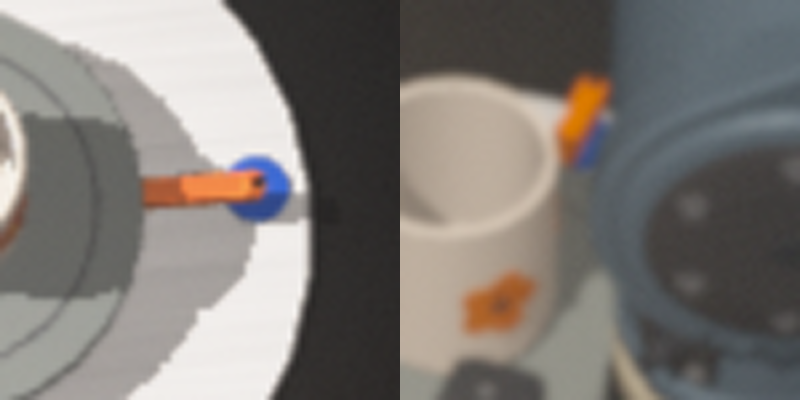

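Top crop: the black dot is at px (323.4,194.1). The spoke reads 274.5° and blue is at 276.7°, so it is about 6 mm short. There is plenty of time, so I'll nudge it about 2° more.

Request:
play_rows(
  commands=[
    [[0, -0.04, 0], [0, 0, 0]],
    [[0.01, -0.09, 0], [0, 0, 0]],
    [[0.02, -0.14, 0], [0, 0, 0]],
    [[0.04, -0.19, 0], [0, 0, 0]],
    [[0.06, -0.24, 0], [0, 0, 0]],
    [[0.08, -0.29, 0], [0, 0, 0]],
    [[0.1, -0.34, 0], [0, 0, 0]],
    [[0.12, -0.36, 0], [0, 0, 0]],
    [[0.12, -0.36, 0], [0, 0, 0]],
  ],
)

```text
time_s: 31.15
position: [0.5028, -0.0573, 0.2464]
tcp_rot: [[0.991, 0.001, -0.131], [0.131, -0.001, 0.991], [0.0, -1.0, -0.001]]
force: [-0.4, 0.1, -0.2]
opening: 0.008
```

Request:
play_rows(
  commands=[
    [[0.02, 0, -0.03], [0, 0, 0.01]],
    [[0.035, 0, -0.06], [0, 0, 0.02]],
    [[0.045, 0, -0.09], [0, 0, 0.03]],
    [[0.05, 0, -0.12], [0, 0, 0.035]],
    [[0.05, 0, -0.145], [0, 0, 0.035]],
    [[0.05, 0, -0.165], [0, 0, 0.035]],
    [[0.05, 0, -0.18], [0, 0, 0.035]],
    [[0.05, 0, -0.18], [0, 0, 0.035]],
  ],
)

```text
time_s: 32.15
position: [0.551, -0.0538, 0.0658]
tcp_rot: [[0.985, -0.003, -0.17], [0.17, 0.001, 0.985], [-0.003, -1.0, 0.001]]
force: [0.1, -0.3, 0.0]
opening: -0.001
```

Request:
play_rows(
  commands=[
    [[0.01, 0, 0], [0, 0, 0]],
    [[0.02, 0.001, 0], [0, 0, 0]],
    [[0.029, 0.001, 0], [0, 0, 0]],
    [[0.035, 0.001, 0], [0, 0, 0]],
    [[0.039, 0.001, 0], [0, 0, 0]],
    [[0.042, 0.001, 0], [0, 0, 0]],
  ],
)

```text
time_s: 32.9
position: [0.5946, -0.0533, 0.0665]
tcp_rot: [[0.985, -0.0, -0.17], [0.17, 0.0, 0.985], [-0.0, -1.0, 0.0]]
force: [-0.3, 0.1, 0.3]
opening: 0.004
```

Request:
play_rows(
  commands=[
    [[0.002, 0, 0], [0, 0, 0]],
    [[0.004, 0, 0], [0, 0, 0]],
    [[0.006, 0, 0], [0, 0, 0]],
    [[0.006, 0, 0], [0, 0, 0]],
    [[-0.004, 0, 0], [0, 0, 0]],
    [[-0.025, 0, 0], [0, 0, 0]],
    [[-0.042, 0, 0.03], [0, 0, 0]],
    [[-0.055, 0, 0.08], [0, 0, 0]],
    [[-0.075, 0, 0.13], [0, 0, 0]],
    [[-0.092, 0, 0.18], [0, 0, 0]],
  ],
)

```text
time_s: 34.15
position: [0.501, -0.0532, 0.2479]
tcp_rot: [[0.985, -0.001, -0.17], [0.17, 0.0, 0.985], [-0.001, -1.0, 0.0]]
force: [0.5, -0.3, 1.0]
opening: 0.002
```

Request:
play_rows(
  commands=[
    [[-0.02, 0.04, 0], [0, 0, 0]],
    [[-0.04, 0.09, 0], [0, 0, 0]],
    [[-0.06, 0.14, 0], [0, 0, 0]],
    [[-0.08, 0.19, 0], [0, 0, 0]],
    [[-0.1, 0.24, 0], [0, 0, 0]],
    [[-0.11, 0.29, 0], [0, 0, 0]],
    [[-0.12, 0.34, 0], [0, 0, 0]],
    [[-0.12, 0.36, 0], [0, 0, 0]],
    [[-0.12, 0.36, 0], [0, 0, 0]],
    [[-0.12, 0.36, 0], [0, 0, 0]],
  ],
)

```text
time_s: 35.4
position: [0.3821, 0.3057, 0.2464]
tcp_rot: [[0.985, -0.001, -0.17], [0.17, -0.001, 0.985], [-0.001, -1.0, -0.001]]
force: [0.7, -0.1, 1.4]
opening: 0.006
```

```bash
python3 look.py; python3 - <<'E'
from mug import *
from rig import capture
c=capture('side');d=capture('top');print(mug(d),mug(c))
cv2.imwrite('pics/f.png',np.hstack([cv2.resize(d['frame'],(533,400)),cv2.resize(d['frame'][170:220,300:333],(264,400),interpolation=cv2.INTER_CUBIC)])[:,:,::-1])
E
```

```text
35.4 [0.3821 0.3057 0.2464] 9.78316159835774 [ 25.6  19.9 101.2  -0.   58.9  15.8] [ 0.65731642 -0.14511313  1.38196142]
spoke phi 276.1143797831554 81 tips 0.1496934225151615
spoke phi 276.3433107759571 105 tips 0.1472476264088605
(array([0.6034, 0.0784]), np.float64(0.0387), np.int64(241)) (array([0.6036, 0.0807]), np.float64(0.0389), np.int64(322))
```

```bash
python3 - <<'E'
from rig import *
import numpy as np,cv2
a=np.load('top0.npz')['frame'].astype(int);b=capture('top')['frame'].astype(int)
for n,(x,y) in dict(bottle=(247,147),blue_mug=(383,138),phone=(384,237),squeegee=(338,273),pot=(180,145),blank=(130,187),tape=(160,270)).items():
    s=(slice(y-12,y+12),slice(x-12,x+12));print(n,np.abs(a[s]-b[s]).mean().round(1))
print(hand_in())
E
```

```text
bottle 1.0
blue_mug 1.0
phone 0.9
squeegee 20.6
pot 1.1
blank 1.0
tape 1.5
the job is handed in; nothing more can be done
None
```

I turned the wheel to green, left it standing there, then turned it to blue and handed the job in at about 35 s. I used shut fingers and pushed only on the side of the spoke. No verdict was reported.

- **Green:** the spoke measured 94.7–95.3° against a target of 93.9°, so the tip was about 3 mm off. It was unchanged in later pictures and stood untouched for over 3 s.
- **Blue:** the first push stopped about 6 mm short, so I nudged it about 2° further. The final reading was 276.1° (side) and 276.3° (top) against 276.7°, about 1–2 mm off.
- **Mug:** it sits about 3–4 mm from my estimate of the wheel's axis, against about 2–4 mm at the start. Its rim height and fitted circle are unchanged.
- **Forces:** every reading I took was about 2 N or less. These were read only at the end of each move.
- **Other things on the table:** comparing first and last pictures, the bottle, both mugs, phone, pot and tape show no change. The squeegee's patch did differ (20.6 against about 1). The arm did not go low over it, so I think this is the arm's shadow, which earlier pictures showed falling near it. I did not confirm that.
- **Last picture:** I could not view it because the picture limit was reached, so the final check on blue rests on measurements alone.

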